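# Release the push-to-open lid of the probe cupboard

### The job

On the cupboard with the orange-red lid, use a fingertip to swing the keeper with the yellow peg right off the lid until it lies along the deck, then press the dot on the lid down until the catch lets go and take the hand away, so that the lid springs up and stands ajar. Only push and press, lift nothing, and leave the blue cupboard and the loose things on the bench alone.

Things in the scene. Friction and masses are not known exactly. Their poses are not given: they have to be found in the camera images.
- orange: White low cupboard with an orange-red lid (for the task), fixed, 240 (its x) x 170 (y) x 110 mm high. Origin: centre of underside; x points from its front (robot's side) to its hinged far side, y left, z up. In front a solid deck, x -120 to -65 mm, top z 104; behind it the lid, x -60 to +120, y +-83 mm, top z 110, 8 mm gap below.
- orange_lid (a joint): Lid angle, rad, hinge along the cupboard's y at x +120, z 102 mm. 0 = latched, level; negative = pressed; -0.034 = bottom of the push, where the catch lets go (5 mm down at the press mark; 4 N starts it, 12 N holds it there). Let go, the lid springs up in under 1 s to ajar, about 0.34, front edge 60 mm up. A shorter push returns to 0, latched; it cannot be pulled open. It pushes a finger left on it up with up to 12 N.
- orange_press (a point): Press mark: centre of a black dot 20 mm across in a white ring on the lid's top face, over the catch, on the middle line, 40 mm behind the lid's front edge and 140 mm from the hinge. z is the lid's upward normal.
- orange_keeper (a joint): Swivel keeper angle in rad: 0 = its arm points to the cupboard's +x, over the lid's front edge (locked; it starts within 0.3 of this); grows as the arm swings towards the cupboard's -y side; stop at 1.57, lying along the deck, clear of the lid; it clears the lid from about 1.1. It stays where it is left (about 1 N at the peg turns it).
- orange_peg (a point): Centre of the top of the yellow upright peg, 11 mm across and 24 mm tall, near the end of the keeper's aluminium arm, 49 mm from the pivot; peg top at z 147 mm, arm top at z 123 mm (arm 14 mm wide, 10 mm high, 3 mm above the lid, reaching 56 mm from the pivot).
- orange_pivot (a point): Pivot of the keeper's arm at the height of the arm's top (z 123 mm), on the deck: cupboard x -90, y -15 mm. The axis is vertical; the point's axes are the cupboard's.
- blue: White low cupboard with a dark blue lid (leave alone; built alike), fixed, 240 (its x) x 170 (y) x 110 mm high. Origin: centre of underside; x points from its front (robot's side) to its hinged far side, y left, z up. In front a solid deck, x -120 to -65 mm, top z 104; behind it the lid, x -60 to +120, y +-83 mm, top z 110, 8 mm gap below.
- blue_lid (a joint): Lid angle, rad, hinge along the cupboard's y at x +120, z 102 mm. 0 = latched, level; negative = pressed; -0.034 = bottom of the push, where the catch lets go (5 mm down at the press mark; 4 N starts it, 12 N holds it there). Let go, the lid springs up in under 1 s to ajar, about 0.34, front edge 60 mm up. A shorter push returns to 0, latched; it cannot be pulled open. It pushes a finger left on it up with up to 12 N.
- blue_press (a point): Press mark: centre of a black dot 20 mm across in a white ring on the lid's top face, over the catch, on the middle line, 40 mm behind the lid's front edge and 140 mm from the hinge. z is the lid's upward normal.
- blue_keeper (a joint): Swivel keeper angle in rad: 0 = its arm points to the cupboard's +x, over the lid's front edge (locked; it starts within 0.3 of this); grows as the arm swings towards the cupboard's -y side; stop at 1.57, lying along the deck, clear of the lid; it clears the lid from about 1.1. It stays where it is left (about 1 N at the peg turns it).
- blue_peg (a point): Centre of the top of the yellow upright peg, 11 mm across and 24 mm tall, near the end of the keeper's aluminium arm, 49 mm from the pivot; peg top at z 147 mm, arm top at z 123 mm (arm 14 mm wide, 10 mm high, 3 mm above the lid, reaching 56 mm from the pivot).
- blue_pivot (a point): Pivot of the keeper's arm at the height of the arm's top (z 123 mm), on the deck: cupboard x -90, y -15 mm. The axis is vertical; the point's axes are the cupboard's.
- media_bottle: Loose clear bottle with a blue cap, 66 mm across, 150 mm tall; origin under its centre.
- beaker: Loose glass beaker, 64 mm across, 85 mm tall; origin under its centre.
- spray_can: Loose blue can, 56 mm across, 150 mm tall; origin under its centre.
- relief_valve: Loose brass relief valve lying on the bench, 105 x 22 x 22 mm along its x; origin under its centre.
- screwdriver: Loose screwdriver with an orange handle lying along its x, 200 mm long, 26 mm high; origin under its middle.
- port_plug: Loose steel port plug, 52 mm across, 34 mm tall; origin under its centre.

How it is judged (in metres and radians):
On the way, in this order (a step that is already met when the one before it is completed fails the run):
1. the orange cupboard's keeper is swung off the lid while the lid is still shut (value of joint orange_keeper above 1.2 rad and value of joint orange_lid below 0.02 rad), for 0.1 s.
2. the orange lid is pressed down at its dot and lets go (value of joint orange_lid below -0.02 rad and value of joint orange_keeper above 1.2 rad and horizontal distance between the grasp point and orange_press below 0.04 m), for 0.02 s.
3. the orange lid has sprung ajar (value of joint orange_lid above 0.25 rad), for 0.2 s.
At the end, for the whole second after the job is handed in: The orange lid stands ajar (0.25 to 0.45 rad) and at rest, its keeper is swung aside (over 1.2 rad), the blue cupboard is still latched with its keeper over the lid (under 0.5 rad), and every loose thing is within 30 mm of where it stood (value of joint orange_keeper above 1.2 rad and value of joint orange_lid between 0.25 and 0.45 rad and velocity of joint orange_lid between -0.05 and 0.05 rad/s and value of joint blue_lid below 0.03 rad and value of joint blue_keeper between -0.45 and 0.5 rad and distance of each of media_bottle, beaker, spray_can, relief_valve, screwdriver, port_plug from where it was at the start of the episode below 0.03 m); the robot touches nothing.
It fails at once if the orange lid opens while its keeper is still over it (value of joint orange_lid above 0.05 rad and value of joint orange_keeper below 1.1 rad).
It fails at once if the blue cupboard's catch is released (value of joint blue_lid above 0.05 rad).
It fails at once if the blue cupboard's keeper is swung aside (value of joint blue_keeper above 0.5 rad).
It fails at once if a loose thing on the bench is moved or lifted by more than 30 mm (distance of any of media_bottle, beaker, spray_can, relief_valve, screwdriver, port_plug from where it was at the start of the episode above 0.03 m).
It also fails if it takes over 40 s, if anything falls off the work surface, if the arm or the gripper's body presses on something with over 40 N, if the wrist force passes 120 N, or if a joint passes its speed limit or range.

### The arm

A 6-joint arm with a two-finger parallel gripper is mounted at the origin on the work surface. World frame = base frame: x ahead of the robot, y to its left, z up, the work surface at z = 0. Lengths are in mm, angles in rad, forces in N, time in s.
With the tool pointing down it reaches from about 275 to 750 mm from the base axis. Payload 10.2 kg.
Tool frame: the origin (TCP) lies midway between the tips of the shut fingers; the grasp point (between the pads) lies 19 mm behind it; z points along the fingers, y is the line along which they close (so a half turn about z gives the same grasp; the last joint's range is limited). The gripper opens to 85 mm and grips with 20 to 120 N. Pads are 22 mm wide; open, the fingers measure 114 mm over their backs; the gripper's body (76 mm by 85 mm) begins 54 mm behind the grasp point. The pads swing forward as they close: fully open they stand 13 mm farther back than shut.
Start: joints at [-1.381, 0.313, 1.498, -0, 1.331, -0.223], TCP at [210.605, -480.912, 231.294] pointing down, gripper open.
Joint ranges: [-2.94, 2.94], [-0.97, 2.17], [0.19, 2.56], [-1.23, 4.37], [0.02, 3.11], [-2.88, 2.88]. Speed limits (rad/s): [2.39, 2.39, 3.01, 3.14, 3.14, 3.14].

### API

Orientations are given as a unit quaternion [w, x, y, z].
In Python, from rig import ctrl gives the robot as it stands.
- The arm moves only by the tool send_rows, never from a script. Its argument "targets" is a list of rows, each a list of 7 numbers: the closure, from -1 (fully open) to 1 (shut), so that 0 is half open, then the shift along the tool's x, y, z in m, then the turn, a rotation vector about the tool's x, y, z in rad. In form: [[claw, dx, dy, dz, ax, ay, az], ...]. A call has exactly 10 rows; each row shifts and turns the commanded pose from where the row before left it, along the tool's axes as they then stand; what a row does not reach is not made up. A row lasts 1/8 s, in which the tool goes at most 62.5 mm and 10.7 degrees, less where a joint would pass 70% of its speed; a pose out of reach is approached as far as the arm can. A call with a gripper value outside its range is refused whole. The fingers move at their own pace and stop on an object; "squeeze" is the grip in N (left out, the last holds). Time passes only in rows, so rows that do not move let the fingers close, or fill a call up. It gives the time, the measured TCP pose, the force, the opening and the grip force at its end, in the units of the state.
- ctrl.sense(): the state, without advancing time (a new reading comes with each control period).
- ctrl.capture(name): name is "scene" or "top"; returns a dict with "img" (480x640x3 uint8, red, green, blue), "camera_matrix" (3x3 intrinsics, pixels), "k1" (the pictures are not rectified: a ray, as slopes to the right and down, at radius r is drawn at 1 + k1 r^2 times it, then the intrinsics apply), "R" (3x3) and "t" (3): a world point X has camera coordinates R X + t. Camera axes: x right, y down, z forward; pixel columns grow to the right and rows downward; lengths in mm; the calibration is good to about 2 mm. A picture is of the moment at which its call begins. There is no depth.
- ctrl.finish_job(): hands the job in; it is judged then, once.
Trained networks look in a picture, given as the dict that the camera call returned (one of the last four; its "shot" number tells which), for a name from the list of things; names that differ only in an ending like _2 or _b are one class to them, and where a whole thing is asked for, a point or a joint stands for the part that bears it (a point fixed in the world has none). Each returns a list of dicts, best first, with "score" (0 to 1); they miss things now and then, are a little off and sometimes report something else, mostly with a low value. They report only what shows in the picture. A call takes as long as a camera call.
- ctrl.boxes_of(query, picture): "extent" ([left, top, width, height] in pixels, round what is visible of it).
- ctrl.landmark_of(query, picture): "point" ([column, row] in pixels: a listed point, or the origin of a listed thing).
The state is a dict: "time_s": time; "joints": joint angles; "dq": joint speeds; "tau": joint torques, N m; "eef_pos": TCP position; "ee_rot": TCP orientation; "force": force on the tool from outside, world axes, zero at the start; "wrist_torque": the same for the moment, N m; "grip_width": opening from 0.0 (shut) to 1.0 (fully open); "grip_force": force on a finger pad.
Only numpy, scipy, OpenCV 4.12 (cv2) and the standard library are available. Lean on these libraries where they do the work, as an engineer would, in place of code of your own. Each camera call takes 0.05 s, during which the arm holds its last target. There are 200 camera calls.

## Working session

There is one attempt and no reset: what is moved stays moved. The work goes in short steps, Python scripts to look and compute and a tool call to move; the robot and the scene stay as the last step left them, time stands still between calls to the robot, and variables do not carry over. Pictures are saved under pics/ and viewed, at most 10 in all, crops included, and the job is handed in when it is done.

Besides the shell and the picture viewer there is one more tool, called after "Request:" as name(argument=value, ...), one argument or row to a line, values as JSON. send_rows: Moves the arm, as the interface text tells. Its arguments: {"type":"object","properties":{"targets":{"type":"array"},"squeeze":{"type":"number"}},"required":["targets"]}

```bash
mkdir -p pics; cat > h.py <<'E'
import numpy as np, cv2
from rig import ctrl
def ray(p,c):
    K=np.array(c["camera_matrix"],float);k=c["k1"]
    d=np.array([(p[0]-K[0,2])/K[0,0],(p[1]-K[1,2])/K[1,1]]);u=d.copy()
    for _ in range(30): u=d/(1+k*(u@u))
    R=np.array(c["R"]);t=np.array(c["t"])
    return -R.T@t, R.T@np.array([u[0],u[1],1])
def at(p,c,z):
    o,d=ray(p,c); return o+d*(z-o[2])/d[2]
E
python3 - <<'E'
from h import *
for n in ("scene","top"):
    c=ctrl.capture(n); cv2.imwrite(f"pics/{n}0.png",c["img"][:,:,::-1])
    print(n,c["k1"],(-np.array(c["R"]).T@np.array(c["t"])).round())
    for q,z in (("orange_peg",147),("orange_pivot",123),("orange_press",110),("blue_peg",147),("blue_press",110),("blue_pivot",123)):
        for r in ctrl.landmark_of(q,c)[:2]: print(q,np.round(r["point"],1),round(r["score"],2),at(r["point"],c,z).round(1))
s=ctrl.sense();print(s)
E
```

```text
scene -0.0010344083790356819 [1171.  -60. 1138.]
orange_peg [262.6 233.8] 0.6 [ 552.1 -145.9  147. ]
orange_pivot [262.1 224.8] 0.88 [ 513.2 -149.2  123. ]
orange_pivot [125.7 239.5] 0.38 [ 537.2 -448.3  123. ]
orange_press [262.2 251.1] 0.68 [ 573.9 -149.7  110. ]
orange_press [263.2 283.1] 0.63 [ 652.7 -147.2  110. ]
blue_peg [402.6 236.3] 0.68 [573.4 157.6 147. ]
blue_press [411.4 247.9] 0.8 [582.1 181.3 110. ]
blue_pivot [392.1 225. ] 0.57 [528.  143.3 123. ]
top 0.02615190125225124 [ 2.890e+02 -1.000e+00  1.535e+03]
orange_peg [390.2 218.8] 0.73 [ 552.5 -150.2  147. ]
orange_peg [138.7 276.1] 0.66 [422.5 433.4 147. ]
orange_pivot [390.2 238.7] 0.98 [ 509.1 -151.6  123. ]
orange_press [383.5 207.4] 0.94 [ 587.7 -138.8  110. ]
orange_press [390.5 218.2] 0.74 [ 561. -155.  110.]
blue_peg [260.7 212.7] 0.73 [569.5 153.6 147. ]
blue_peg [261.9 234.6] 0.51 [517.4 150.3 147. ]
blue_press [251.6 207.3] 0.71 [590.5 179.8 110. ]
blue_pivot [263.8 236.2] 0.71 [517.4 148.3 123. ]
{'time_s': 0.7, 'joints': array([-1.38140481e+00,  3.12888350e-01,  1.49772048e+00, -1.88599254e-05,
        1.33099737e+00, -2.23382002e-01]), 'dq': array([ 0.00064056, -0.00108305, -0.00026303,  0.00136485,  0.00113236,
       -0.00025168]), 'tau': array([-1.23354122e-03, -4.12107682e+01, -2.59875101e+01, -2.58740647e-04,
        5.96079590e-04,  1.70020013e-05]), 'eef_pos': array([ 210.59712035, -480.90655218,  231.29242126]), 'ee_rot': array([-6.92916226e-06,  9.78777286e-01,  2.04926877e-01, -9.04366507e-06]), 'force': array([-0.62031221, -0.15994368,  0.91219432]), 'wrist_torque': array([-0.01639423,  0.00864537, -0.02703322]), 'grip_force': 0.0, 'grip_width': 1.0025757491552074}
```

View pics/top0.png

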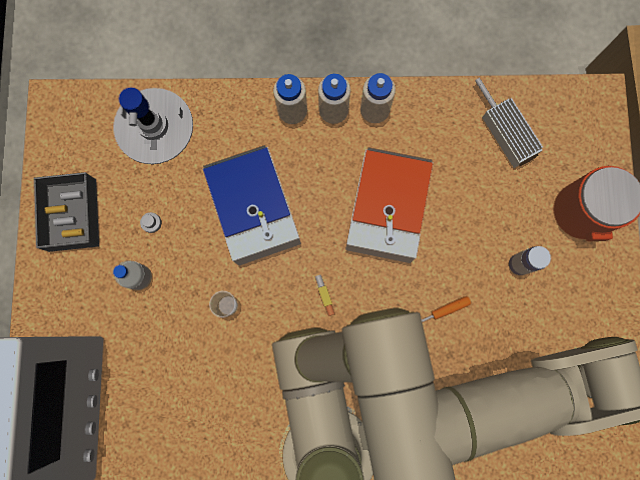

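View pics/scene0.png

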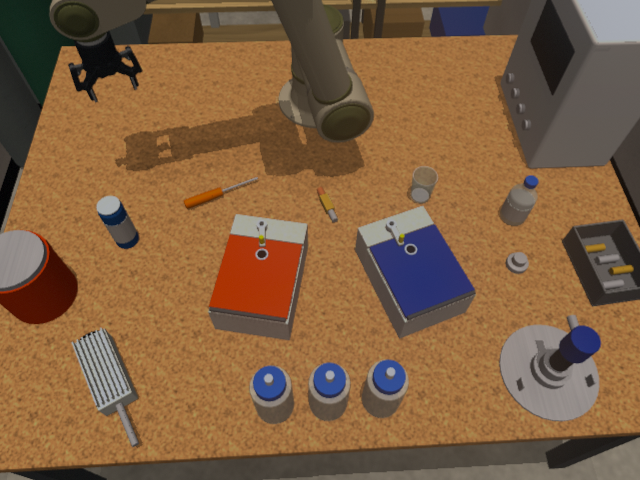

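Top view: the orange lid's corners are about (370,149), (432,160), (417,234), (353,224), and the pivot, peg and dot are about (390,239), (390,216) and (389,211). The scene view agrees (pivot 262,224; dot 262,254). I'll get the yaw from the lid's colour.

```bash
cat >> h.py <<'E'
def lid(c):
    im=cv2.cvtColor(c["img"],cv2.COLOR_RGB2HSV)
    m=(((im[:,:,0]<9)|(im[:,:,0]>176))&(im[:,:,1]>190)&(im[:,:,2]>120)).astype(np.uint8)
    n,l,s,ce=cv2.connectedComponentsWithStats(m)
    return l,s,ce
E
python3 - <<'E'
from h import *
ref={"top":(390,195),"scene":(262,280)}
for n in ref:
    c=ctrl.capture(n); l,s,ce=lid(c)
    i=min(range(1,len(s)),key=lambda i:np.hypot(*(ce[i]-ref[n])) if s[i,4]>1000 else 1e9)
    cs,_=cv2.findContours((l==i).astype(np.uint8),cv2.RETR_EXTERNAL,cv2.CHAIN_APPROX_NONE)
    P=np.array([at(p,c,110)[:2] for p in max(cs,key=len)[:,0]],np.float32)
    r=cv2.minAreaRect(P);print(n,s[i],r);B=cv2.boxPoints(r);print(B.round())
E
```

```text
top [ 353  151   79   82 3845] ((628.3302612304688, -161.60610961914062), (162.1658477783203, 177.28648376464844), 78.05170440673828)
[[ 525. -223.]
 [ 698. -259.]
 [ 732. -101.]
 [ 558.  -64.]]
scene [ 217  235   85   84 4200] ((630.5835571289062, -161.11013793945312), (164.16567993164062, 178.0431671142578), 77.8427734375)
[[ 526. -223.]
 [ 700. -260.]
 [ 735. -100.]
 [ 561.  -62.]]
```

Request:
send_rows(
  targets=[
    [1, 0.0451, -0.0195, 0, 0, 0, 0],
    [1, 0.0451, -0.0195, 0, 0, 0, 0],
    [1, 0.0451, -0.0195, 0, 0, 0, 0],
    [1, 0.0451, -0.0195, 0, 0, 0, 0],
    [1, 0.0451, -0.0195, 0, 0, 0, 0],
    [1, 0.0451, -0.0195, 0, 0, 0, 0],
    [1, 0.0451, -0.0195, 0, 0, 0, 0],
    [1, 0.0451, -0.0195, 0, 0, 0, 0],
    [1, 0.0451, -0.0195, 0, 0, 0, 0],
    [1, 0.0451, -0.0195, 0, 0, 0, 0],
  ],
  squeeze=30,
)

```text
time_s: 2.05
eef_pos: [546.5, -120.0, 231.4]
ee_rot: [0.0, 0.979, 0.205, 0.0]
force: [0.0, -1.6, -0.1]
grip_width: 0.001
grip_force: 0.0
```

Request:
send_rows(
  targets=[
    [1, 0, 0, 0.005, 0, 0, -0.185],
    [1, 0, 0, 0.005, 0, 0, -0.185],
    [1, 0, 0, 0.005, 0, 0, -0.185],
    [1, 0, 0, 0.005, 0, 0, -0.185],
    [1, 0, 0, 0.005, 0, 0, -0.185],
    [1, 0, 0, 0.005, 0, 0, -0.185],
    [1, 0, 0, 0.005, 0, 0, -0.185],
    [1, 0, 0, 0.005, 0, 0, -0.185],
    [1, 0, 0, 0.005, 0, 0, -0.185],
    [1, 0, 0, 0.005, 0, 0, -0.185],
  ],
)

```text
time_s: 3.3
eef_pos: [545.5, -121.4, 181.1]
ee_rot: [0.0, 0.423, 0.906, -0.0]
force: [-0.2, -0.2, -0.1]
grip_width: 0.001
grip_force: 0.0
```

```bash
python3 - <<'E'
from h import *
from scipy.spatial.transform import Rotation as R
s=ctrl.sense();q=s["ee_rot"];x=R.from_quat(np.roll(q,-1)).as_matrix()
print(s["time_s"],s["eef_pos"],x.round(3),s["grip_width"],s["force"],s["joints"])
c=ctrl.capture("scene");im=c["img"][160:340,180:420,::-1]
cv2.imwrite("pics/s1.png",cv2.resize(im,(800,600)))
E
```

```text
3.3 [ 545.51259385 -121.35435175  181.10821901] [[-0.643  0.766  0.   ]
 [ 0.766  0.643 -0.   ]
 [-0.    -0.    -1.   ]] 0.0010114498669028702 [-0.18999084 -0.17793006 -0.05056344] [-4.28530157e-01  4.28726010e-01  1.46758103e+00 -8.20825130e-06
  1.24527657e+00 -1.12664008e+00]
```

View pics/s1.png

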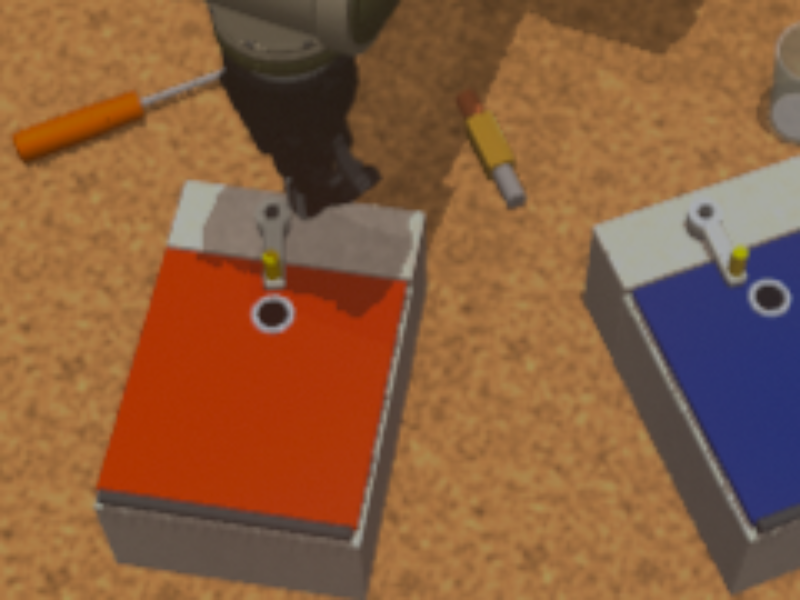

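The crop shows the keeper over the lid, with the peg top at (270,258), the dot at (272,314), and the shut tip hovering to the +y side of the peg. The positions agree with my model, so I'll descend and sweep.

Request:
send_rows(
  targets=[
    [1, 0, 0, 0.017, 0, 0, 0],
    [1, 0, 0, 0.017, 0, 0, 0],
    [1, 0, 0, 0.016, 0, 0, 0],
    [1, 0, 0, 0, 0, 0, 0],
    [1, -0.00695, -0.0005, 0, 0, 0, 0.1484],
    [1, -0.00695, -0.0005, 0, 0, 0, 0.1484],
    [1, -0.00695, -0.0005, 0, 0, 0, 0.1484],
    [1, -0.00695, -0.0005, 0, 0, 0, 0.1484],
    [1, -0.00695, -0.0005, 0, 0, 0, 0.1484],
    [1, -0.00695, -0.0005, 0, 0, 0, 0.1484],
  ],
)

```text
time_s: 4.6
eef_pos: [555.6, -160.6, 132.0]
ee_rot: [0.0, 0.775, 0.631, 0.0]
force: [-0.8, 2.4, -0.4]
grip_width: -0.0
grip_force: 0.7
```

```bash
python3 - <<'E'
from h import *
s=ctrl.sense();print(s["eef_pos"],s["force"])
p=s["eef_pos"][:2]-[509.1,-151.2];print(np.hypot(*p),np.degrees(np.arctan2(p[1],p[0])))
c=ctrl.capture("scene");im=c["img"][190:310,200:360,::-1]
cv2.imwrite("pics/s2.png",cv2.resize(im,(800,600)))
E
```

```text
[ 555.63330007 -160.63663328  131.98313315] [-0.83383313  2.39857198 -0.40405825]
47.48050192385314 -11.463728541687525
```

View pics/s2.png

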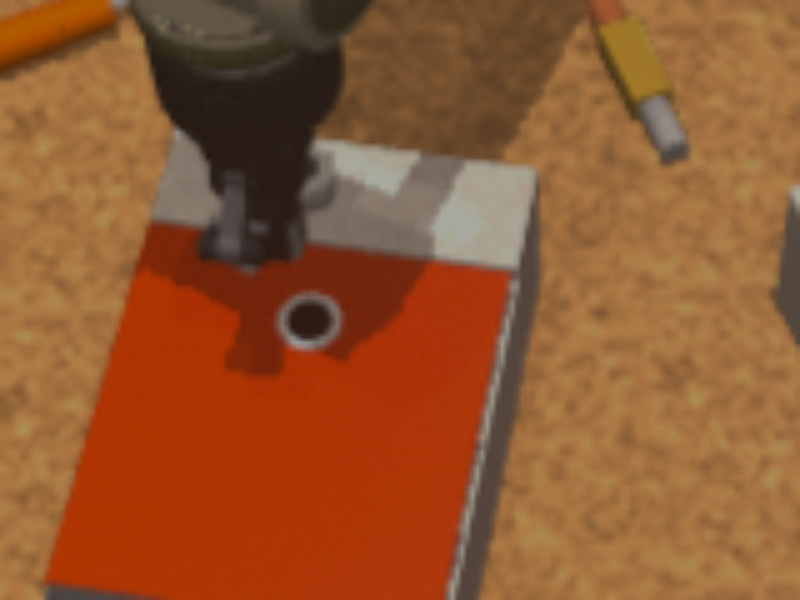

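The dot (310,320) is uncovered, the arm's end peeks out at (250,265) ahead of the tip, and the 2.4 N reaction shows the peg is being pushed. I'll finish the arc.

Request:
send_rows(
  targets=[
    [1, -0.00695, -0.0005, 0, 0, 0, 0.1484],
    [1, -0.00695, -0.0005, 0, 0, 0, 0.1484],
    [1, -0.00695, -0.0005, 0, 0, 0, 0.1484],
    [1, -0.00695, -0.0005, 0, 0, 0, 0.1484],
    [1, -0.00695, -0.0005, 0, 0, 0, 0.1484],
    [1, -0.00695, -0.0005, 0, 0, 0, 0.1484],
    [1, -0.00695, -0.0005, 0, 0, 0, 0.1484],
    [1, -0.00695, -0.0005, 0, 0, 0, 0.1484],
    [1, 0, 0, 0, 0, 0, 0],
    [1, 0, 0, 0, 0, 0, 0],
  ],
)

```text
time_s: 5.9
eef_pos: [518.5, -197.6, 131.6]
ee_rot: [0.0, 0.996, 0.094, 0.0]
force: [0.7, -0.4, -0.2]
grip_width: 0.003
grip_force: 0.0
```

Request:
send_rows(
  targets=[
    [1, 0.01, 0, 0, 0, 0, 0],
    [1, 0.01, 0, 0, 0, 0, 0],
    [1, 0, 0, -0.03, 0, 0, 0],
    [1, 0, 0, -0.03, 0, 0, 0],
    [1, 0, 0, 0, 0, 0, 0],
    [1, 0.017, -0.011, 0, 0, 0, 0],
    [1, 0.017, -0.011, 0, 0, 0, 0],
    [1, 0.016, -0.012, 0, 0, 0, 0],
    [1, 0, 0, 0, 0, 0, 0],
    [1, 0, 0, 0, 0, 0, 0],
  ],
)

```text
time_s: 7.15
eef_pos: [580.6, -151.3, 191.1]
ee_rot: [-0.0, 0.996, 0.093, -0.0]
force: [0.3, -0.7, -0.6]
grip_width: -0.005
grip_force: 0.0
```

```bash
python3 - <<'E'
from h import *
s=ctrl.sense();print(s["eef_pos"],s["force"])
c=ctrl.capture("scene");im=c["img"][190:310,200:360,::-1]
cv2.imwrite("pics/s3.png",cv2.resize(im,(800,600)))
for q,z in (("orange_peg",147),("orange_press",110)):
    for r in ctrl.landmark_of(q,c)[:2]: print(q,r["point"],r["score"],at(r["point"],c,z).round(1))
c=ctrl.capture("top")
for r in ctrl.landmark_of("orange_peg",c)[:2]: print(r["point"],r["score"],at(r["point"],c,147).round(1))
E
```

```text
[ 580.57630415 -151.29026184  191.09527272] [ 0.31064176 -0.67690316 -0.59717622]
orange_press [263.0, 254.4] 0.74 [ 582.4 -147.9  110. ]
orange_press [390.0, 227.1] 0.6 [525.2 140.4 110. ]
[151.3, 225.8] 0.61 [540.2 409.2 147. ]
```

View pics/s3.png

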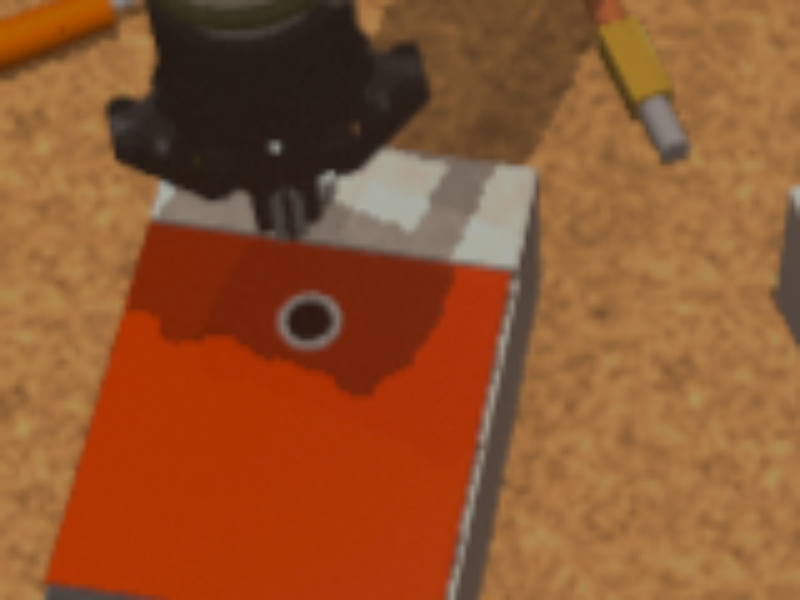

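The dot at (310,320) is free and nothing covers the lid edge, but the gripper hides the keeper. I'll step aside once to check its angle before pressing.

Request:
send_rows(
  targets=[
    [1, 0, -0.05, -0.01, 0, 0, 0],
    [1, 0, -0.05, -0.01, 0, 0, 0],
    [1, 0, -0.05, -0.01, 0, 0, 0],
    [1, 0, 0, 0, 0, 0, 0],
    [1, 0, 0, 0, 0, 0, 0],
    [1, 0, 0, 0, 0, 0, 0],
    [1, 0, 0, 0, 0, 0, 0],
    [1, 0, 0, 0, 0, 0, 0],
    [1, 0, 0, 0, 0, 0, 0],
    [1, 0, 0, 0, 0, 0, 0],
  ],
)

```text
time_s: 8.65
eef_pos: [553.1, -3.9, 221.3]
ee_rot: [-0.0, 0.996, 0.092, 0.0]
force: [0.4, 0.4, 0.7]
grip_width: 0.0
grip_force: 0.0
```

```bash
python3 - <<'E'
from h import *
print(ctrl.sense()["eef_pos"])
c=ctrl.capture("scene");im=c["img"][190:310,200:360,::-1]
cv2.imwrite("pics/s4.png",cv2.resize(im,(800,600)))
for q,z in (("orange_peg",147),("orange_pivot",123),("orange_press",110)):
    for r in ctrl.landmark_of(q,c)[:2]: print(q,r["point"],r["score"],at(r["point"],c,z).round(1))
E
```

```text
[553.0789641   -3.91905718 221.30854161]
orange_peg [240.2, 212.1] 0.62 [ 492.8 -195.9  147. ]
orange_pivot [262.1, 223.2] 0.75 [ 508.9 -149.2  123. ]
orange_press [264.6, 252.3] 0.75 [ 577.3 -144.4  110. ]
```

View pics/s4.png

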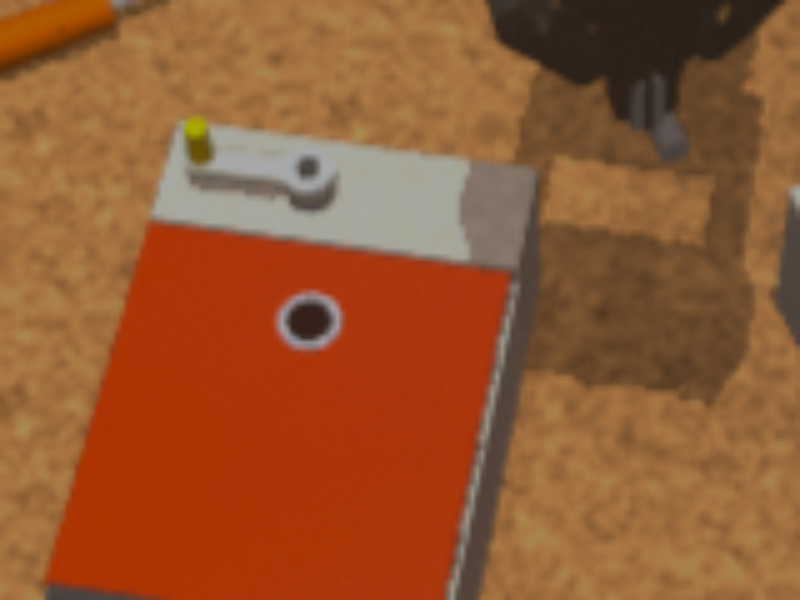

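The keeper now lies along the deck (peg at 197,130; pivot at 308,167), about 1.55 rad. Next is the press.

Request:
send_rows(
  targets=[
    [1, 0, 0.05, 0.01, 0, 0, 0],
    [1, 0, 0.05, 0.01, 0, 0, 0],
    [1, 0, 0.05, 0.01, 0, 0, 0],
    [1, 0, 0, 0, 0, 0, 0],
    [1, 0, 0, 0.02, 0, 0, 0],
    [1, 0, 0, 0.02, 0, 0, 0],
    [1, 0, 0, 0.02, 0, 0, 0],
    [1, 0, 0, 0.014, 0, 0, 0],
    [1, 0, 0, 0, 0, 0, 0],
    [1, 0, 0, 0, 0, 0, 0],
  ],
)

```text
time_s: 10.1
eef_pos: [581.1, -151.3, 118.2]
ee_rot: [0.0, 0.996, 0.093, 0.001]
force: [0.3, -0.2, 0.1]
grip_width: 0.0
grip_force: 0.0
```

Request:
send_rows(
  targets=[
    [1, 0, 0, 0.002, 0, 0, 0],
    [1, 0, 0, 0.002, 0, 0, 0],
    [1, 0, 0, 0.002, 0, 0, 0],
    [1, 0, 0, 0.001, 0, 0, 0],
    [1, 0, 0, 0.001, 0, 0, 0],
    [1, 0, 0, 0.001, 0, 0, 0],
    [1, 0, 0, 0.001, 0, 0, 0],
    [1, 0, 0, 0.001, 0, 0, 0],
    [1, 0, 0, 0, 0, 0, 0],
    [1, 0, 0, 0, 0, 0, 0],
  ],
)

```text
time_s: 11.35
eef_pos: [580.9, -151.4, 107.3]
ee_rot: [0.0, 0.996, 0.093, 0.0]
force: [-5.3, 2.1, 11.7]
grip_width: 0.001
grip_force: 6.3
```

Request:
send_rows(
  targets=[
    [1, 0, 0, 0.001, 0, 0, 0],
    [1, 0, 0, 0.001, 0, 0, 0],
    [1, 0, 0, 0.001, 0, 0, 0],
    [1, 0, 0, 0.001, 0, 0, 0],
    [1, 0, 0, 0, 0, 0, 0],
    [1, 0, 0, 0, 0, 0, 0],
    [1, 0, 0, 0, 0, 0, 0],
    [1, 0, 0, 0, 0, 0, 0],
    [1, 0, 0, 0, 0, 0, 0],
    [1, 0, 0, 0, 0, 0, 0],
  ],
)

```text
time_s: 12.6
eef_pos: [580.9, -151.4, 104.9]
ee_rot: [0.001, 0.996, 0.093, 0.001]
force: [-10.8, 3.3, 21.7]
grip_width: 0.003
grip_force: 11.1
```

Request:
send_rows(
  targets=[
    [1, 0, 0, -0.04, 0, 0, 0],
    [1, 0, 0, -0.05, 0, 0, 0],
    [1, 0, 0, -0.05, 0, 0, 0],
    [1, -0.03, 0, -0.03, 0, 0, 0],
    [1, -0.04, 0, 0, 0, 0, 0],
    [1, -0.04, 0, 0, 0, 0, 0],
    [1, -0.04, 0, 0, 0, 0, 0],
    [1, 0, 0, 0, 0, 0, 0],
    [1, 0, 0, 0, 0, 0, 0],
    [1, 0, 0, 0, 0, 0, 0],
  ],
)

```text
time_s: 13.85
eef_pos: [434.0, -178.8, 272.0]
ee_rot: [-0.0, 0.996, 0.093, -0.0]
force: [-0.1, -0.1, 0.4]
grip_width: -0.002
grip_force: 0.0
```

```bash
python3 - <<'E'
from h import *
s=ctrl.sense();print(s["eef_pos"],s["force"])
c=ctrl.capture("scene");cv2.imwrite("pics/s5.png",c["img"][:,:,::-1])
E
```

```text
[ 433.95139273 -178.82047351  272.04611123] [-0.13292203 -0.06844719  0.38422779]
```

View pics/s5.png

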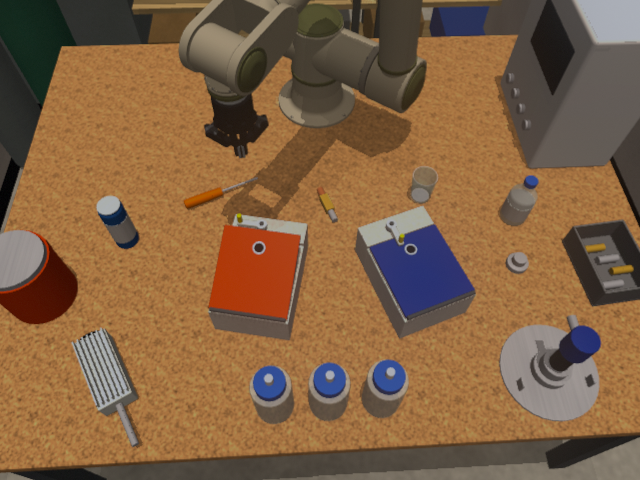

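The dot moved from (262,254) to (259,247) and the lid's edge now overhangs the deck, which matches about 0.34 rad. The peg is aside at (239,219), and the blue cupboard and loose things are unmoved. I'll let it settle, then hand in.

Request:
send_rows(
  targets=[
    [1, 0, 0, 0, 0, 0, 0],
    [1, 0, 0, 0, 0, 0, 0],
    [1, 0, 0, 0, 0, 0, 0],
    [1, 0, 0, 0, 0, 0, 0],
    [1, 0, 0, 0, 0, 0, 0],
    [1, 0, 0, 0, 0, 0, 0],
    [1, 0, 0, 0, 0, 0, 0],
    [1, 0, 0, 0, 0, 0, 0],
    [1, 0, 0, 0, 0, 0, 0],
    [1, 0, 0, 0, 0, 0, 0],
  ],
)

```text
time_s: 15.15
eef_pos: [433.2, -178.9, 272.3]
ee_rot: [0.0, 0.996, 0.092, -0.0]
force: [-0.5, -0.3, -0.1]
grip_width: 0.0
grip_force: 0.0
```

```bash
python3 -c "
from rig import ctrl
print(ctrl.finish_job())"
```

```text
the job is handed in; nothing more can be done
None
```

The job is handed in at about 15 s, with no verdict returned: in the last picture the orange keeper lies along the deck, the lid stands ajar at about 0.34 rad, the hand is clear, and the blue cupboard and loose things look unmoved.

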